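Load the battery through the charger's dust doors

TASK

Put the battery block that stands on the case on charge: lower it upright through the sprung dust doors in the top of the charger, then press it gently down inside with the closed fingertips until it clicks home under both latches, and let the doors close over it. Do not force it into the charger (20 N is too much) and leave the belt pack, the jar and the screwdriver where they are.

Things in the scene. Friction and masses are not known exactly. Their poses are not given: they have to be found in the camera images.
- battery: The battery block to be charged: 36 (its x) x 64 (its y) x 66 mm high, 0.25 kg, grey with a black foot, standing upright. Origin at the centre of its underside, z up. The same either way round (half turn about z). Wide 64 mm faces flat: grip across the 36 mm. Each narrow side has a latch recess 5 mm deep, 45 to 61 mm above the underside. Foot edge stepped in 1.5 mm over the lowest 3 mm.
- battery_top (a point): Centre of the battery's flat top, 66 mm above its underside.
- charger: The drop-in charger: grey box fixed to the case, 80 (its x) x 112 (its y) x 128 mm high, with a lower sloping console on its -x side reaching 72 mm from the centre. Origin on the underside, below the centre of the well; x runs across the well (parallel to the battery's x when loaded), y along it, z up. It does not move.
- mouth (a point): Centre of the well's mouth, in the plane of the charger's flat top, 128 mm above the case. Bevelled: 50 x 77 mm at the top surface, 41 x 66 mm 5 mm down, where the two dust doors lie. Closed gripper fingers fit down the well (at least 38 x 66 mm); fingers outside the battery do not, they stop on the charger's top.
- door_front (a joint): Leaf of the dust door hinged on the well's -x edge, 24 mm wide, 64 mm long, bare metal: 0 = shut (level), grows to 1.6 rad as it is pushed down into the well. A light spring (0.3 to 0.7 N at its free edge) shuts it; pushing the battery's flat foot through both leaves takes about 3 N.
- door_rear (a joint): The same on the +x edge.
- latch_left (a joint): Spring latch in the well's +y end wall, with a small black release tab outside that moves with it: 0 = nose sprung 5 mm into the well (no battery yet, or clicked into the battery's recess), about 0.005 m while the battery is passing and pushes it aside. Entering between the two latches costs up to about 6 N; the battery's own weight does not do it.
- latch_right (a joint): The same in the -y end wall. Below the latches is a sprung contact block: 3 N on touching, 6 N at the click, hard stop 1.5 mm deeper; without the click it lifts the battery again. The height of latches and contacts is set inside, unseen: clicked home, the battery's top lies 32 to 46 mm below the mouth. Do not press to a guessed depth; press slowly (5 mm/s) until the resistance passes about 10 N.
- belt_pack: Bystander: black wireless belt pack lying flat, 104 x 60 x 21 mm plus a thin aerial. Origin on its underside.
- jar: Bystander: small clear jar with a dark lid, 33 mm across, 22 mm high. Origin at the centre of its underside.
- small_screwdriver: Bystander: small screwdriver lying flat, 134 mm long, 19 mm thick handle. Origin at the middle of its length, on the case.
- throat (a point): Centre of the top of the hidden throat, 38 mm below the mouth. From here down the well is 38 mm across x, reached by a bevel that begins 31 mm below the mouth, wider above; along y it is 66 mm all the way: 1 mm clearance all round. Its walls are slippery. The battery is guided once its underside is 3 mm or more below this point.
Not all that is in view belongs to the job. Leave any green look-alike of the battery alone.

How it is judged:
On the way, in this order (a step that is already met when the one before it is completed fails the run):
1. the battery is entered upright through the dust doors (z of battery in the frame of mouth below -0.025 m and horizontal distance between battery and mouth below 0.006 m and angle between battery's own z axis and vertical below 0.15 rad), for 0.1 s.
2. the battery is pressed home and both latches have clicked into it (z of battery_top in the frame of mouth below -0.029 m and value of joint each of latch_left, latch_right below 0.002 m), for 0.1 s.
At the end, for the whole second after the job is handed in: The battery stands upright in the charger's well, its top at least 29 mm below the mouth, held by both latches (each sprung back in, within 2 mm), at rest, and both dust doors are shut (within 0.08 rad) over it (all of step 2 and horizontal distance between battery and mouth below 0.004 m and angle between battery's own z axis and vertical below 0.08 rad and value of joint each of door_front, door_rear below 0.08 rad and linear speed of battery below 0.01 m/s); the robot touches nothing.
It fails at once if the battery is pressed against the charger with more than 20 N (contact force between battery and charger above 20 N).
It fails at once if the robot pushes on the charger itself with more than 20 N (contact force between the arm and charger above 20 N).
It fails at once if the belt pack is disturbed (over 20 mm) (distance of belt_pack from where it was at the start of the episode above 0.02 m).
It fails at once if the jar is disturbed (over 20 mm) (distance of jar from where it was at the start of the episode above 0.02 m).
It fails at once if the screwdriver is disturbed (over 20 mm) (distance of small_screwdriver from where it was at the start of the episode above 0.02 m).
It also fails if it takes over 67 s, if anything falls off the work surface, if the arm or the gripper's body presses on something with over 40 N, if the wrist force passes 120 N, or if a joint passes its speed limit or range.

ROBOT

A 6-joint arm with a two-finger parallel gripper is mounted at the origin on a cart in front of the work surface, level with it; the furniture and walls round the work are solid. World frame = base frame: x ahead of the robot, y to its left, z up, the work surface at z = 0. Lengths are in m, angles in rad, forces in N, time in s.
With the tool pointing down it reaches from about 0.425 to 0.95 m from the base axis. Payload 3.5 kg.
Tool frame: the origin (TCP) lies on the centre line of the jaws, within the pads' length; the fingertips stand 17 mm ahead of it and the grasp point (between the pads) lies 2 mm behind it; z points along the fingers, y is the line along which they close (so a half turn about z gives the same grasp; the last joint's range is limited). The gripper opens to 85 mm and grips with 20 to 120 N. Pads are 22 mm wide; open, the fingers measure 114 mm over their backs; the gripper's body (76 mm by 85 mm) begins 54 mm behind the grasp point. The pads swing forward as they close: fully open they stand 13 mm farther back than shut.
Start: joints at [-1.379, 0.286, 1.577, -0, 1.279, -0.15], TCP at [0.226, -0.636, 0.248] pointing down, gripper open.
Joint ranges: [-2.77, 2.77], [-0.9, 2.22], [0.21, 2.48], [-1.53, 4.67], [0.24, 2.81], [-2.84, 2.84]. Speed limits (rad/s): [2.79, 2.79, 3.14, 3.14, 3.14, 3.14].

INTERFACE

Orientations are given as a unit quaternion [x, y, z, w].
In Python, from plant import ctrl gives the robot as it stands. The module is installed in compiled form; this text tells all that it offers.
- The arm moves only by the tool drive_tool, never from a script. Its argument "moves" is a list of rows, each a list of 3 entries, a list of its own where there are three numbers: the turn, a rotation vector about the tool's x, y, z in rad, then the shift along the tool's x, y, z in m, then the finger opening in m, from 0 to 0.0854. A call has 1 to 5 rows; each row shifts and turns the commanded pose from where the row before left it, along the tool's axes as they then stand; what a row does not reach is not made up. A row lasts 1/8 s, in which the tool goes at most 62.5 mm and 10.7 degrees, less where a joint would pass 70% of its speed; a pose out of reach is approached as far as the arm can. A call with a gripper value outside its range is refused whole. The fingers move at their own pace and stop on an object; "grip_force" is the grip in N (left out, the last holds). Time passes only in rows, so rows that do not move let the fingers close. It gives the time, the measured TCP pose, the force, the opening and the grip force at its end, in the units of the state.
- ctrl.get_state(): the state, without advancing time (a new reading comes with each control period).
- ctrl.read_camera(name): name is "scene" or "top"; returns a dict with "image" (420x560x3 uint8, red, green, blue), "fx", "fy", "cx", "cy" (pixels), "dist" ([k1, k2, p1, p2, k3] as OpenCV has them; the pictures are not rectified), "R" (3x3) and "t" (3): a world point X has camera coordinates R X + t. Camera axes: x right, y down, z forward; pixel columns grow to the right and rows downward; lengths in m; the calibration is good to about 2 mm. A picture is of the moment at which its call begins. There is no depth.
- ctrl.sign_off(): hands the job in; it is judged then, once.
The state is a dict: "time": time; "qpos": joint angles; "dq": joint speeds; "joint_efforts": joint torques, N m; "eef_pos": TCP position; "tcp_rot": TCP orientation; "contact_force": force on the tool from outside, world axes, zero at the start; "wrist_torque": the same for the moment, N m; "opening": opening from 0.0 (shut) to 1.0 (fully open); "finger_force": force on a finger pad.
Only numpy, scipy, OpenCV 4.12 (cv2) and the standard library are available. Lean on these libraries where they do the work, as an engineer would, in place of code of your own. Each camera call takes 0.05 s, during which the arm holds its last target. There are 200 camera calls.

## Working session

There is one attempt and no reset: what is moved stays moved. The work goes in short steps, Python scripts to look and compute and a tool call to move; the robot and the scene stay as the last step left them, time stands still between calls to the robot, and variables do not carry over. Pictures are saved under pics/ and viewed, at most 14 in all, crops included, and the job is handed in when it is done.

Besides the shell and the picture viewer there is one more tool, called after "Request:" by a JSON object that holds its "api" and its "payload". drive_tool: Moves the arm, as the interface text tells. Its arguments: {"type":"object","properties":{"moves":{"type":"array","items":{"type":"array"}},"grip_force":{"type":"number"}},"required":["moves"]}

```bash
mkdir -p pics; cat > h.py <<'E'
import numpy as np, cv2
from plant import ctrl
def cam(n):
    c=ctrl.read_camera(n); c['K']=np.array([[c['fx'],0,c['cx']],[0,c['fy'],c['cy']],[0,0,1.]]); c['R']=np.array(c['R']);c['t']=np.array(c['t']);c['dist']=np.array(c['dist'],float); return c
def ray(c,px):
    p=cv2.undistortPoints(np.array(px,float).reshape(-1,1,2),c['K'],c['dist']).reshape(-1,2)
    d=np.c_[p,np.ones(len(p))]@c['R']; return -c['R'].T@c['t'],d
def onz(c,px,z):
    o,d=ray(c,px); return o+d*((z-o[2])/d[:,2])[:,None]
def proj(c,X):
    return cv2.projectPoints(np.array(X,float).reshape(-1,1,3),cv2.Rodrigues(c['R'])[0],c['t'],c['K'],c['dist'])[0].reshape(-1,2)
def save(c,n): cv2.imwrite('pics/'+n,cv2.cvtColor(c['image'],cv2.COLOR_RGB2BGR))
E
python3 - <<'E'
from h import *
for n in('scene','top'):
    c=cam(n);save(c,n+'0.png');print(n,-c['R'].T@c['t'],c['R'],c['fx'])
print(ctrl.get_state())
E
```

```text
scene [0.16488314 0.56394011 0.76405803] [[-0.84661667 -0.53219963 -0.00194086]
 [-0.37553535  0.59997321 -0.7064031 ]
 [ 0.37711193 -0.59732378 -0.7078071 ]] 384.1998903569816
top [ 0.34365865 -0.01364154  1.20525392] [[-0.01367764 -0.99975891 -0.0171768 ]
 [-0.98938803  0.01601688 -0.14441184]
 [ 0.14465215  0.0150193  -0.98936858]] 486.5483768446069
{'time': 0.1, 'qpos': array([-1.37901404e+00,  2.87101175e-01,  1.57803493e+00,  7.96552114e-06,
        1.27859803e+00, -1.49994359e-01]), 'dq': array([ 0.0006253 ,  0.00018622, -0.00424504,  0.00120706, -0.00079408,
        0.0009596 ]), 'joint_efforts': array([ 7.75112785e-04, -4.07299447e+01, -2.93698275e+01, -1.24845596e-04,
        3.41374813e-03, -6.47897224e-06]), 'eef_pos': array([ 0.22615953, -0.63539229,  0.24706705]), 'tcp_rot': array([ 9.85433720e-01,  1.70056570e-01, -1.85584264e-05, -1.07058254e-03]), 'contact_force': array([-0.00346456, -0.54725536, -1.34602638]), 'wrist_torque': array([ 0.0266836 , -0.002729  ,  0.01167039]), 'finger_force': 0.0, 'opening': 1.0017822549275412}
```

View pics/scene0.png

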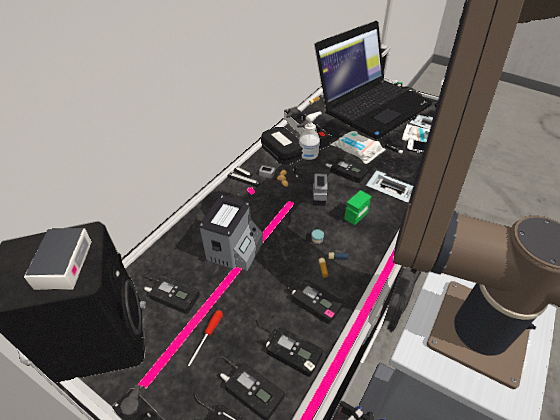

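View pics/top0.png

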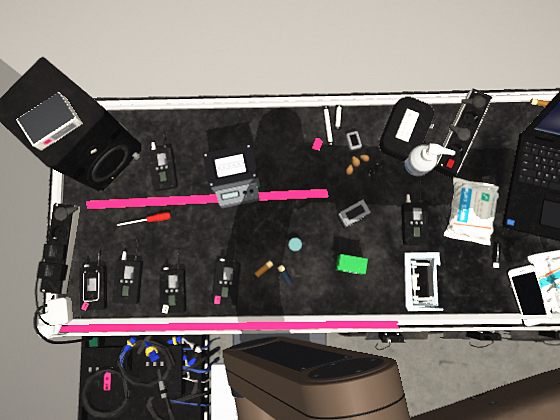

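The charger is at top (232,170) / scene (230,230), the grey battery at top (354,213) / scene (320,187), and the green look-alike at top (351,264). I'll zoom in on charger and battery.

```bash
python3 - <<'E'
from h import *
s=cv2.imread('pics/scene0.png');t=cv2.imread('pics/top0.png')
f=lambda im,x,y,w,h:cv2.resize(im[y:y+h,x:x+w],(400,300),interpolation=cv2.INTER_CUBIC)
cv2.imwrite('pics/z0.png',np.vstack([np.hstack([f(t,190,115,96,72+24) if 0 else f(t,184,115,112,84),f(t,314,183,80,60)]),np.hstack([f(s,180,185,112,84),f(s,280,157,80,60)])]))
E
```

```text
(no output)
```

View pics/z0.png

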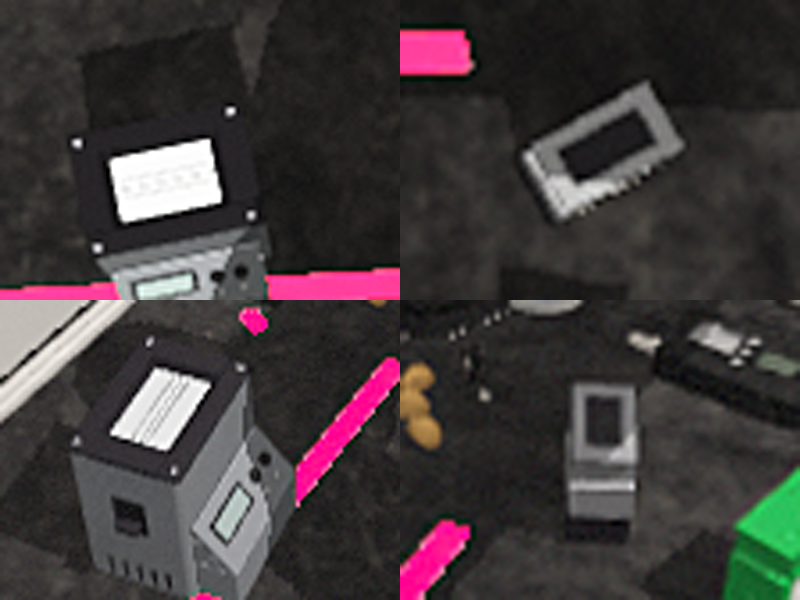

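```bash
cat > m.py <<'E'
from h import *
T=cam('top');S=cam('scene')
def comp(c,mask,px):
    n,l,st,ce=cv2.connectedComponentsWithStats(mask.astype(np.uint8),connectivity=4)
    m=(l==l[px[1],px[0]]); return m,m.sum()
def rect(c,m,z,lab):
    # pixel boundary -> plane at z, then min-area rect in mm
    k,_=cv2.findContours(m.astype(np.uint8),cv2.RETR_EXTERNAL,cv2.CHAIN_APPROX_NONE)
    P=onz(c,max(k,key=len).reshape(-1,2),z)[:,:2]
    r=cv2.minAreaRect((P*1000).astype(np.float32)); ys,xs=np.nonzero(m)
    print(lab,'rect',np.round(r[0],1),np.round(r[1],1),round(r[2],1),'centroid',np.round(onz(c,np.c_[xs,ys].mean(0,keepdims=True),z)[0]*1000,1),'n',m.sum())
def tri(a,b):
    o1,d1=ray(T,[a]);o2,d2=ray(S,[b]);d1=d1[0]/np.linalg.norm(d1);d2=d2[0]/np.linalg.norm(d2)
    s=np.linalg.lstsq(np.c_[d1,-d2],o2-o1,rcond=None)[0]; p,q=o1+s[0]*d1,o2+s[1]*d2
    return (p+q)/2*1000,np.linalg.norm(p-q)*1000
E
cat > a.py <<'E'
from m import *
g={}
for n,c,dp,bp in(('T',T,(230,167),(354,213)),('S',S,(225,214),(320,181))):
    v=c['image'].astype(int);mn=v.min(2);mx=v.max(2)
    m,_=comp(c,mn>150,dp);rect(c,m,.123,n+' doors')
    ys,xs=np.nonzero(m);g[n+'d']=(xs.mean(),ys.mean())
    x,y=bp;w=np.zeros(mn.shape,bool);w[y-22:y+22,x-22:x+22]=1
    m,_=comp(c,(mx<70)&w,bp);rect(c,m,.066,n+' window')
    ys,xs=np.nonzero(m);g[n+'w']=(xs.mean(),ys.mean())
    m,_=comp(c,(mn>72)&(mx-mn<25)&w,(x-9 if n=='T' else x-6,y+4) ); rect(c,m,.066,n+' body')
    print(np.round(mn[y-14:y+16:2,x-18:x+20:2]) if n=='T' else '')
print(g,tri(g['Td'],g['Sd']),tri(g['Tw'],g['Sw']))
# screws (zoom corners)
tz=np.array([(77,143),(230,111),(251,215),(97,248)])/3.571+[184,115]
sz=(np.array([(151,342),(241,367),(174,471),(77,441)])-[0,300])/3.571+[180,185]
print(onz(T,tz,.128)*1000,onz(T,tz,.128).mean(0));print(onz(S,sz,.128)*1000,onz(S,sz,.128).mean(0))
E
python3 a.py
```

```text
T doors rect [607.  100.1] [42.7 65.4] 11.2 centroid [606.9 100.  123. ] n 525
T window rect [ 502.6 -189.2] [18.7 42.5] 28.1 centroid [ 502.6 -189.4   66. ] n 144
T body rect [ 499.7 -187.7] [39.3 69.6] 28.2 centroid [ 498.9 -186.    66. ] n 329
[[ 23  27  24  27  24  23  21  20  18  22  23  18  17  62  18  22  23  23
   20]
 [ 23  23  28  27  22  24  21  21  24  22  15  61 112 128  76  20  23  21
   22]
 [ 20  25  30  27  22  21  20  22  18  19  94 130 126 124 122  13  21  19
   16]
 [ 24  24  29  29  27  23  20  17  91 132 130  99  36 116 126 108  38  34
   33]
 [ 23  27  30  32  25  14  61 137 128  98  39  23  25  30 130 127  43  32
   31]
 [ 33  32  29  18  59 111 127 124  56  19  31  28  29  25  83 123 113  31
   39]
 [ 46  29  58 111 128 120  77  20  25  30  28  26  29  26  34 126 127  88
   41]
 [ 40  58 147 119 121   8  27  30  34  30  28  27  30  95 132 126 116  39
   42]
 [ 32  49 183  99 122  87  21  31  30  25  34  78 129 126 107  50  29  37
   39]
 [ 43  13 113 164 117 107  38  25  19  66 115 127 121  99  23  33  37  35
   40]
 [ 39  34  45 135 194 208 144 108 168 173 1
[... 778 characters left out ...]
.6106442577031), np.float64(215.1484593837535)), 'Sw': (np.float64(319.90909090909093), np.float64(180.77272727272728))} (array([607.07472536, 100.04101171, 121.79021003]), np.float64(0.3330860202741106)) (array([ 502.93362703, -189.50432098,   64.6225356 ]), np.float64(0.36700257372245954))
[[630.24760034 154.95290934 128.        ]
 [649.51702636  57.07326689 128.        ]
 [581.40406355  44.19874158 128.        ]
 [561.76492546 141.86606036 128.        ]] [0.6057334  0.09952274 0.128     ]
[[646.04756263  57.78772464 128.        ]
 [579.64103144  45.24455015 128.        ]
 [560.98838416 143.31904327 128.        ]
 [628.89441462 155.89992763 128.        ]] [0.60389285 0.10056281 0.128     ]
```

The two views agree: the doors' centre is about (0.606, 0.100) with yaw 10.8°. The battery is at (0.5027, -0.1893), with its short axis at 28°. I'll turn the tool first.

Request:
{"api": "drive_tool", "payload": {"moves": [[[0,0,-0.18],[0,0,0],0.0854],[[0,0,-0.18],[0,0,0],0.0854],[[0,0,-0.18],[0,0,0],0.0854],[[0,0,-0.18],[0,0,0],0.0854],[[0,0,-0.18],[0,0,0],0.0854]]}}

```text
time: 0.82
eef_pos: [0.2262, -0.6358, 0.2479]
tcp_rot: [0.812, 0.584, 0.0, -0.0]
contact_force: [-0.2, 0.8, -0.8]
opening: 0.999
finger_force: 0.0
```

Request:
{"api": "drive_tool", "payload": {"moves": [[[0,0,-0.18],[0,0,0],0.0854],[[0,0,-0.18],[0,0,0],0.0854],[[0,0,-0.18],[0,0,0],0.0854],[[0,0,-0.18],[0,0,0],0.0854],[[0,0,-0.097],[0,0,0],0.0854]]}}

```text
time: 1.45
eef_pos: [0.2262, -0.6358, 0.2479]
tcp_rot: [0.514, 0.858, 0.0, -0.0]
contact_force: [-0.1, 0.2, 0.4]
opening: 0.999
finger_force: 0.0
```

```bash
cat > g.py <<'E'
import sys
from h import *
from scipy.spatial.transform import Rotation as R
s=ctrl.get_state();tx,ty,tz,yaw=map(float,sys.argv[1:5])
r=R.from_quat(s['tcp_rot']);M=r.as_matrix()
x=np.array([-np.sin(np.radians(yaw)),np.cos(np.radians(yaw)),0]);z=np.array([0,0,-1.]);D=np.c_[x,np.cross(z,x),z]
print('t',s['time'],'pos',np.round(s['eef_pos'],4),'F',np.round(s['contact_force'],2),'open',round(s['opening'],3),'ff',round(s['finger_force'],1))
print('turn',np.round(R.from_matrix(M.T@D).as_rotvec(),4),'shift(now)',np.round(M.T@(np.array([tx,ty,tz])-s['eef_pos']),4),'shift(after turn)',np.round(D.T@(np.array([tx,ty,tz])-s['eef_pos']),4))
E
python3 g.py .5027 -.1893 .16 28
```

```text
t 1.45 pos [ 0.2262 -0.6358  0.2479] F [-0.06  0.19  0.41] open 0.999 ff 0.0
turn [ 0.0002 -0.0006  0.003 ] shift(now) [0.263  0.4545 0.0882] shift(after turn) [0.2644 0.4537 0.0879]
```

Request:
{"api": "drive_tool", "payload": {"moves": [[[0,0,0],[0.026,0.045,0],0.0854],[[0,0,0],[0.026,0.045,0],0.0854],[[0,0,0],[0.026,0.045,0],0.0854],[[0,0,0],[0.026,0.045,0],0.0854],[[0,0,0],[0.026,0.045,0],0.0854]]}}

```text
time: 2.08
eef_pos: [0.3647, -0.414, 0.2482]
tcp_rot: [0.515, 0.857, 0.0, 0.0]
contact_force: [-0.1, 0.5, 0.0]
opening: 0.998
finger_force: 0.0
```

Request:
{"api": "drive_tool", "payload": {"moves": [[[0,0,0],[0.026,0.045,0.01],0.0854],[[0,0,0],[0.026,0.045,0.02],0.0854],[[0,0,0],[0.026,0.045,0.02],0.0854],[[0,0,0],[0.026,0.045,0.02],0.0854],[[0,0,0.003],[0.029,0.0045,0.018],0.0854]]}}

```text
time: 2.7
eef_pos: [0.4659, -0.2096, 0.1597]
tcp_rot: [0.515, 0.857, 0.0, 0.0]
contact_force: [0.0, -0.4, 0.7]
opening: 1.0
finger_force: 0.0
```

```bash
python3 g.py .5027 -.1893 .061 28; python3 -c "
from h import *
c=cam('scene');save(c,'s1.png');i=cv2.imread('pics/s1.png')[120:240,240:400];cv2.imwrite('pics/s1z.png',cv2.resize(i,(800,600),interpolation=cv2.INTER_CUBIC))"
```

```text
t 2.7 pos [ 0.4659 -0.2096  0.1597] F [ 0.02 -0.36  0.69] open 1.0 ff 0.0
turn [ 0.0005  0.0001 -0.0009] shift(now) [0.0007 0.042  0.0987] shift(after turn) [0.0006 0.042  0.0987]
```

View pics/s1z.png

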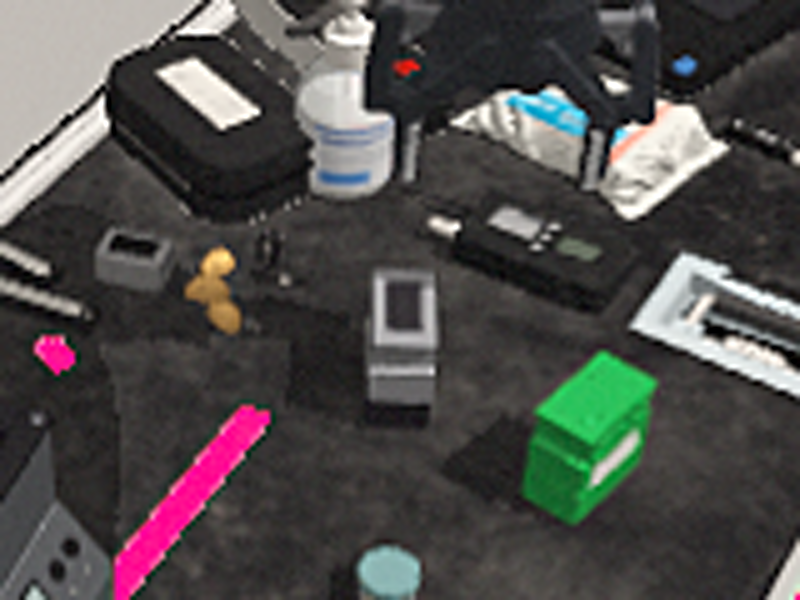

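The gripper is above and short of the battery (zoom 400,310), and the green block is clear. Next I align over the battery, then descend.

Request:
{"api": "drive_tool", "payload": {"moves": [[[0,0,0],[0.0006,0.042,0],0.065],[[0,0,0],[0,0,0.02],0.065],[[0,0,0],[0,0,0.025],0.065],[[0,0,0],[0,0,0.025],0.065],[[0,0,0],[0,0,0.015],0.065]]}}

```text
time: 3.38
eef_pos: [0.501, -0.1916, 0.0741]
tcp_rot: [0.517, 0.856, -0.0, -0.001]
contact_force: [0.3, -0.8, 0.2]
opening: 0.763
finger_force: 0.0
```

Request:
{"api": "drive_tool", "payload": {"moves": [[[0,0,0],[0,0,0.0135],0.065],[[0,0,0],[0,0,0],0.065]]}}

```text
time: 3.62
eef_pos: [0.501, -0.1914, 0.061]
tcp_rot: [0.517, 0.856, 0.0, -0.001]
contact_force: [-0.4, 0.1, -0.8]
opening: 0.76
finger_force: 0.0
```

```bash
python3 g.py .5027 -.1893 .061 28; python3 -c "
from h import *
c=cam('scene');save(c,'s2.png');i=cv2.imread('pics/s2.png')[120:240,240:400];cv2.imwrite('pics/s2z.png',cv2.resize(i,(800,600),interpolation=cv2.INTER_CUBIC))"
```

```text
t 3.625 pos [ 0.501  -0.1914  0.061 ] F [-0.41  0.09 -0.81] open 0.76 ff 0.0
turn [-0.0009 -0.0016 -0.0039] shift(now) [ 0.0011  0.0025 -0.    ] shift(after turn) [ 0.0011  0.0025 -0.    ]
```

View pics/s2z.png

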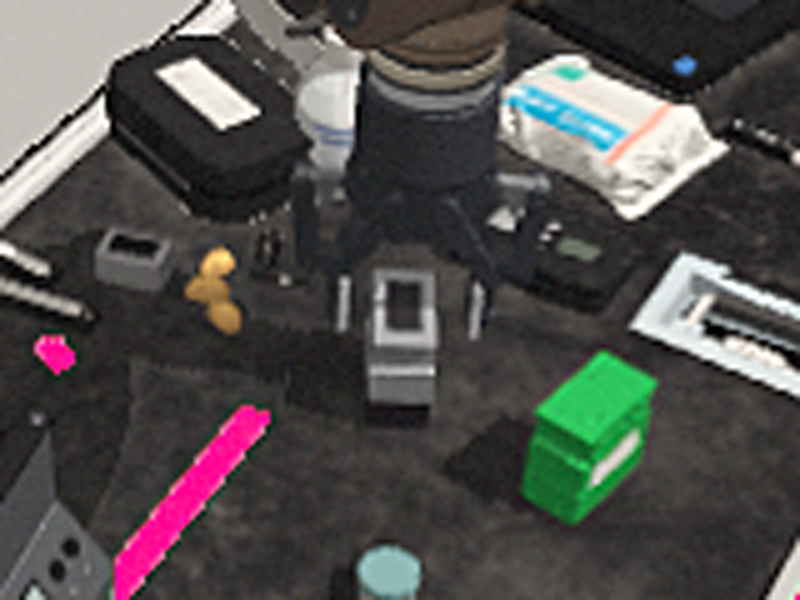

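The fingers straddle the battery symmetrically (zoom 343/475, battery 403). Correct the small offset and grip.

Request:
{"api": "drive_tool", "payload": {"moves": [[[0,0,-0.004],[0.001,0.0025,0],0.065],[[0,0,0],[0,0,0],0.03],[[0,0,0],[0,0,0],0.03],[[0,0,0],[0,0,0],0.03],[[0,0,0],[0,0,0],0.03]], "grip_force": 40}}

```text
time: 4.3
eef_pos: [0.5037, -0.1898, 0.0626]
tcp_rot: [0.515, 0.857, -0.0, 0.001]
contact_force: [-0.4, -0.1, 5.7]
opening: 0.411
finger_force: 41.2
```

```bash
python3 g.py .606 .100 .24 10.8
```

```text
t 4.3 pos [ 0.5037 -0.1898  0.0626] F [-0.37 -0.1   5.66] open 0.411 ff 41.2
turn [0.0007 0.0009 0.3006] shift(now) [ 0.2076  0.2265 -0.1775] shift(after turn) [ 0.2655  0.1548 -0.1774]
```

Request:
{"api": "drive_tool", "payload": {"moves": [[[0,0,0],[0,0,-0.02],0.03],[[0,0,0],[0,0,-0.04],0.03],[[0,0,0],[0,0,-0.05],0.03],[[0,0,0],[0,0,-0.05],0.03],[[0,0,0],[0,0,-0.017],0.03]]}}

```text
time: 4.92
eef_pos: [0.5042, -0.1899, 0.2413]
tcp_rot: [0.515, 0.857, 0.0, 0.002]
contact_force: [0.2, -0.2, -2.6]
opening: 0.411
finger_force: 40.9
```

Request:
{"api": "drive_tool", "payload": {"moves": [[[0,0,0.1],[0,0,0],0.03],[[0,0,0.15],[0,0,0],0.03],[[0,0,0.05],[0,0,0],0.03],[[0,0,0],[0.03,0.018,0],0.03],[[0,0,0],[0.043,0.025,0],0.03]]}}

```text
time: 5.55
eef_pos: [0.5307, -0.1093, 0.2355]
tcp_rot: [0.638, 0.77, -0.001, -0.002]
contact_force: [0.8, 0.0, -2.7]
opening: 0.407
finger_force: 40.9
```

Request:
{"api": "drive_tool", "payload": {"moves": [[[0,0,0],[0.043,0.025,0],0.03],[[0,0,0],[0.043,0.025,0],0.03],[[0,0,0],[0.043,0.025,0],0.03],[[0,0,0],[0.043,0.025,0],0.03],[[0,0,0],[0.02,0.012,0],0.03]]}}

```text
time: 6.18
eef_pos: [0.6048, 0.1022, 0.2354]
tcp_rot: [0.636, 0.771, -0.002, -0.002]
contact_force: [-0.4, -0.0, -3.2]
opening: 0.413
finger_force: 41.0
```

```bash
python3 g.py .606 .100 .24 10.8;  python3 -c "
from h import *
c=cam('scene');save(c,'s3.png');a=cv2.imread('pics/s3.png')[150:270,150:270];c=cam('top');save(c,'t3.png');b=cv2.imread('pics/t3.png')[110:230,170:290];cv2.imwrite('pics/z3.png',cv2.resize(np.hstack([a,b]),(800,400),interpolation=cv2.INTER_CUBIC))"
```

```text
t 6.175 pos [0.6048 0.1022 0.2354] F [-0.39 -0.01 -3.17] open 0.413 ff 41.0
turn [-0.005  -0.0012  0.0028] shift(now) [-0.0024  0.0007 -0.0046] shift(after turn) [-0.0024  0.0008 -0.0046]
```

View pics/z3.png

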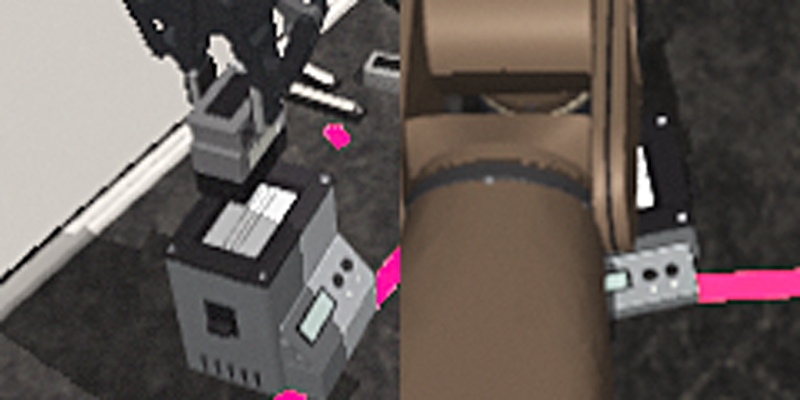

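The scene view shows the battery hanging above the mouth, with its top window at full-frame (219,179). I'll measure it as held.

```bash
python3 - <<'E'
from h import *
s=ctrl.get_state();p=s['eef_pos'];print(p)
c=cam('scene');v=c['image'].astype(int);mx=v.max(2)
print(mx[164:206,205:240:1][::2])
w=np.zeros(mx.shape,bool);w[165:200,205:238]=1
n,l,st,ce=cv2.connectedComponentsWithStats(((mx<65)&w).astype(np.uint8),connectivity=4)
print([(i,st[i],np.round(ce[i],1)) for i in range(1,n) if st[i][4]>20])
z=p[2]-.0626+.066
e=np.array([[np.cos(np.radians(10.8)),np.sin(np.radians(10.8))],[-np.sin(np.radians(10.8)),np.cos(np.radians(10.8))]])
for i in range(1,n):
  if st[i][4]>20: print(i,onz(c,[ce[i]],z),'offset in battery axes mm',e@(onz(c,[ce[i]],z)[0,:2]-p[:2])*1000)
q=np.array([[a*.018,b*.032] for a,b in((-1,-1),(-1,1),(1,1),(1,-1))])@e+p[:2]
print(proj(c,np.c_[q,np.full(4,z)]),proj(c,np.c_[q,np.full(4,z-.066)]))
E
```

```text
[0.60508161 0.10185137 0.23609397]
[[ 42  44  43  31  53  44  31 103 220 214 208 209 211 223 142  44  47  43
   47  44  42  39  45  38  48  44  43  28 164 255  97  30  36  41  47]
 [ 44  44  45  41  38  36  26 106  54 214 213 208 210 214 229  85  21  39
   40  45  42  39  36  42  45  48  46  47  36 122  37  37  44  36  44]
 [ 43  40  39  38  37  38  45  40  13 217 222 211 217 206 164 155 238 105
   31  38  38  45  39  43  62  61  59  58  51  39  40  42  46  44  43]
 [ 25  52  94  87  58  52  36  39  30   0 230 228  99 116 125 119 118 203
   77  41  41  43  44  40  49  59  57  52  45  40  43  42  47  47  39]
 [127  65 143 143  61  24  33  37  25   6 228 142 130 130  80  40  31  29
   37  39  42  46  41  45  44  42  44  46  44  47  44  41  42  37  26]
 [120  37 135 130  55  27  31  25  41 115 135 137 110  44  36  39  44  42
   39  41  37  46  46  44  44  43  44  42  44  44  41  32  70 100  55]
 [154  46 126 145  69  24  23  90 136 137 135  65  40  34  36  49  40  45
   37  37 128 107  65  46  41  44  36  49  38  38 100 101 230 255 255]
 [225 110  66 137  95  55 138 139 136  85  42  36 
[... 2187 characters left out ...]
y([224. , 188.7])), (8, array([227, 187,  11,  13,  64], dtype=int32), array([232.2, 194.7]))]
1 [[0.63823866 0.09296653 0.23949397]] offset in battery axes mm [ 30.90489599 -14.94047263]
2 [[0.59680995 0.08578649 0.23949397]] offset in battery axes mm [-11.13540882 -14.23037383]
6 [[0.57395574 0.12533624 0.23949397]] offset in battery axes mm [-26.17391609  28.90129507]
8 [[0.54841149 0.13113553 0.23949397]] offset in battery axes mm [-50.17902987  39.38438204]
[[233.46034812 170.26287854]
 [219.72188154 188.63506145]
 [204.37215824 184.49037764]
 [218.69962807 166.54394976]] [[235.87686789 192.82319451]
 [223.04065043 211.31796945]
 [208.48076107 207.12294081]
 [221.84637738 189.03481862]]
```

```bash
cat > ov.py <<'E'
import sys
from h import *
s=ctrl.get_state();p=s['eef_pos']
c=cam('scene');im=cv2.cvtColor(c['image'],cv2.COLOR_RGB2BGR)
x0,y0,w,h=190,150,100,75
im=cv2.resize(im[y0:y0+h,x0:x0+w],(800,600),interpolation=cv2.INTER_NEAREST)
a=np.radians(10.8);e=np.array([[np.cos(a),np.sin(a)],[-np.sin(a),np.cos(a)]])
def poly(cx,cy,hx,hy,z,col):
    q=np.array([[-hx,-hy],[-hx,hy],[hx,hy],[hx,-hy]])@e+[cx,cy]
    P=(proj(c,np.c_[q,np.full(4,z)])-[x0,y0]+.5)*8
    cv2.polylines(im,[P.round().astype(int)],True,col,1)
z=p[2]-.0626
poly(p[0],p[1],.018,.032,z+.066,(0,0,255));poly(p[0],p[1],.018,.032,z+.003,(0,255,255))
poly(.606,.1,.0205,.033,.123,(0,255,0))
cv2.imwrite('pics/'+sys.argv[1],im)
E
python3 ov.py o4.png
```

```text
(no output)
```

View pics/o4.png

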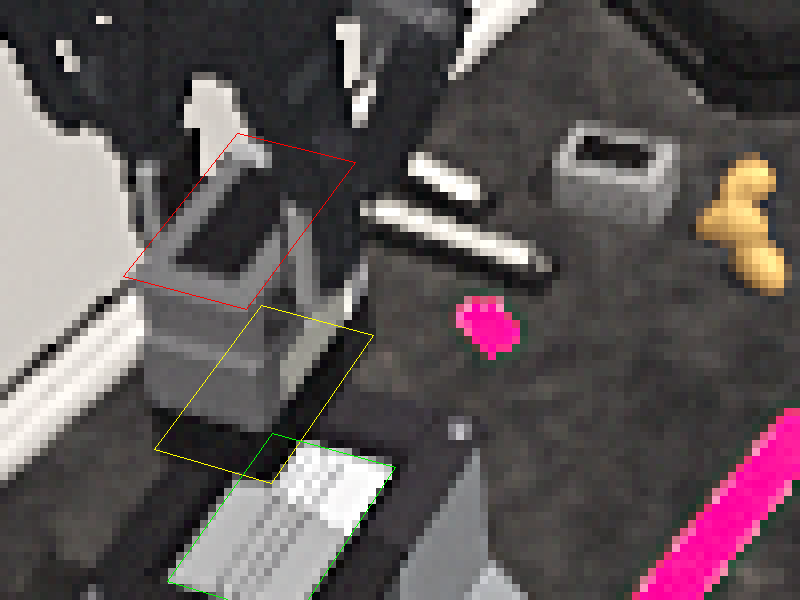

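The predicted outline (red top, yellow foot) matches the battery within a pixel, and the green one matches the doors. Next I align and lower to just above the mouth.

```bash
python3 g.py .606 .0995 .198 10.8
```

```text
t 6.375 pos [0.605  0.0995 0.2369] F [-0.53 -0.36 -2.5 ] open 0.412 ff 41.0
turn [-0.0034  0.0003  0.0009] shift(now) [-0.0002  0.0011  0.0389] shift(after turn) [-0.0002  0.001   0.0389]
```

Request:
{"api": "drive_tool", "payload": {"moves": [[[-0.003,0,0],[0,0.001,0.013],0.03],[[0,0,0],[0,0,0.013],0.03],[[0,0,0],[0,0,0.013],0.03],[[0,0,0],[0,0,0],0.03],[[0,0,0],[0,0,0],0.03]], "grip_force": 30}}

```text
time: 7.0
eef_pos: [0.607, 0.1, 0.2]
tcp_rot: [0.637, 0.771, 0.001, 0.001]
contact_force: [-0.3, -0.4, -2.1]
opening: 0.412
finger_force: 40.9
```

```bash
python3 g.py .606 .0995 .149 10.8; python3 ov.py o5.png
```

```text
t 7.0 pos [0.607 0.1   0.2  ] F [-0.29 -0.38 -2.06] open 0.412 ff 40.9
turn [0.0033 0.0001 0.0003] shift(now) [-0.0003 -0.0012  0.051 ] shift(after turn) [-0.0003 -0.0011  0.051 ]
```

View pics/o5.png

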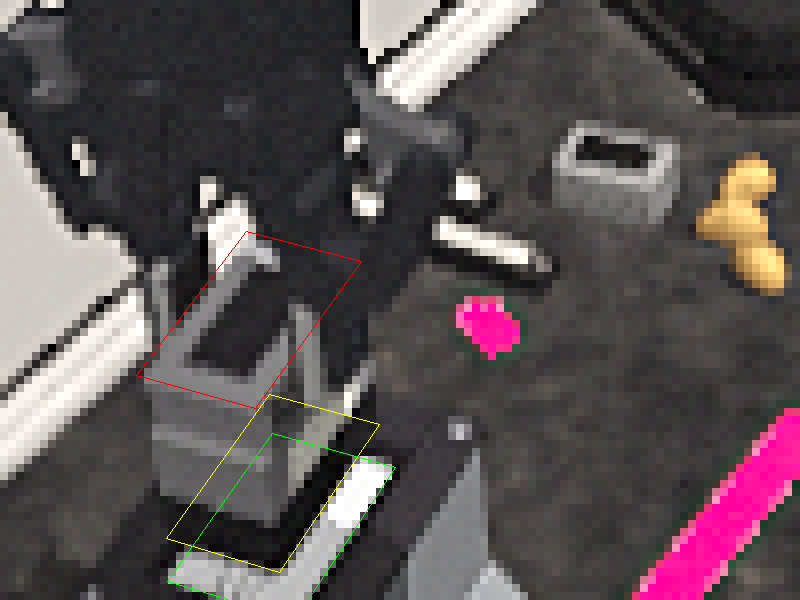

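The battery sits centred over the doors. Next is a slow lowering with force checks.

Request:
{"api": "drive_tool", "payload": {"moves": [[[0,0,0],[0,0,0.003],0.03],[[0,0,0],[0,0,0.003],0.03],[[0,0,0],[0,0,0.003],0.03],[[0,0,0],[0,0,0.003],0.03],[[0,0,0],[0,0,0.002],0.03]]}}

```text
time: 7.68
eef_pos: [0.6068, 0.1002, 0.1858]
tcp_rot: [0.637, 0.771, 0.001, 0.001]
contact_force: [-0.1, -0.2, -1.8]
opening: 0.412
finger_force: 41.2
```

Request:
{"api": "drive_tool", "payload": {"moves": [[[0,0,0],[0,0,0.002],0.03],[[0,0,0],[0,0,0.002],0.03],[[0,0,0],[0,0,0.002],0.03],[[0,0,0],[0,0,0.002],0.03]]}}

```text
time: 8.18
eef_pos: [0.6071, 0.1001, 0.178]
tcp_rot: [0.637, 0.771, 0.001, 0.001]
contact_force: [0.4, 0.0, -0.9]
opening: 0.41
finger_force: 41.2
```

```bash
python3 g.py .606 .0995 .149 10.8
```

```text
t 8.175 pos [0.6071 0.1001 0.178 ] F [ 0.38  0.   -0.88] open 0.41 ff 41.2
turn [0.0037 0.0002 0.0005] shift(now) [-0.0004 -0.0013  0.029 ] shift(after turn) [-0.0004 -0.0012  0.029 ]
```

Request:
{"api": "drive_tool", "payload": {"moves": [[[0.003,0,0],[0,-0.0005,0.003],0.03],[[0,0,0],[0,0,0.003],0.03],[[0,0,0],[0,0,0.003],0.03],[[0,0,0],[0,0,0.003],0.03],[[0,0,0],[0,0,0.003],0.03]]}}

```text
time: 8.8
eef_pos: [0.6062, 0.1, 0.1623]
tcp_rot: [0.637, 0.771, -0.0, -0.0]
contact_force: [-0.1, -0.4, -1.7]
opening: 0.417
finger_force: 41.1
```

Request:
{"api": "drive_tool", "payload": {"moves": [[[0,0,0],[0,0,0.002],0.03],[[0,0,0],[0,0,0.002],0.03],[[0,0,0],[0,0,0.002],0.03]]}}

```text
time: 9.18
eef_pos: [0.6063, 0.1, 0.1566]
tcp_rot: [0.637, 0.771, -0.0, -0.0]
contact_force: [-0.2, 0.2, -3.4]
opening: 0.412
finger_force: 41.1
```

```bash
python3 g.py .606 .0995 .149 10.8
```

```text
t 9.175 pos [0.6063 0.1    0.1566] F [-0.23  0.24 -3.43] open 0.412 ff 41.1
turn [-0.0002  0.      0.0006] shift(now) [-0.0005 -0.0004  0.0076] shift(after turn) [-0.0005 -0.0004  0.0076]
```

Request:
{"api": "drive_tool", "payload": {"moves": [[[0,0,0],[0,0,0.0015],0.03],[[0,0,0],[0,0,0.0015],0.03],[[0,0,0],[0,0,0.0015],0.03]]}}

```text
time: 9.55
eef_pos: [0.6064, 0.1001, 0.1523]
tcp_rot: [0.637, 0.771, 0.0, 0.0]
contact_force: [-0.2, -0.7, -3.2]
opening: 0.411
finger_force: 41.1
```

Request:
{"api": "drive_tool", "payload": {"moves": [[[0,0,0],[0,0,0.001],0.03],[[0,0,0],[0,0,0.001],0.03],[[0,0,0],[0,0,0.001],0.03],[[0,0,0],[0,0,0],0.03]]}}

```text
time: 10.05
eef_pos: [0.6064, 0.1, 0.1492]
tcp_rot: [0.637, 0.771, 0.0, 0.0]
contact_force: [1.1, -0.3, -3.5]
opening: 0.414
finger_force: 40.9
```

```bash
python3 g.py .606 .0995 .148 10.8
```

```text
t 10.05 pos [0.6064 0.1    0.1492] F [ 1.07 -0.32 -3.46] open 0.414 ff 40.9
turn [ 0.0001 -0.      0.0005] shift(now) [-0.0005 -0.0005  0.0012] shift(after turn) [-0.0005 -0.0005  0.0012]
```

Request:
{"api": "drive_tool", "payload": {"moves": [[[0,0,0],[0,0,0.001],0.03],[[0,0,0],[0,0,0.0005],0.03],[[0,0,0],[0,0,0],0.045],[[0,0,0],[0,0,0],0.06],[[0,0,0],[0,0,0],0.065]]}}

```text
time: 10.68
eef_pos: [0.6067, 0.1001, 0.1484]
tcp_rot: [0.637, 0.771, 0.0, 0.0]
contact_force: [-0.1, 0.8, 0.4]
opening: 0.762
finger_force: 0.0
```

```bash
python3 g.py .606 .100 .26 10.8; python3 ov.py o6.png
```

```text
t 10.675 pos [0.6067 0.1001 0.1484] F [-0.12  0.85  0.43] open 0.762 ff 0.0
turn [0.0009 0.0001 0.0005] shift(now) [ 0.     -0.0006 -0.1116] shift(after turn) [ 1.000e-04 -7.000e-04 -1.116e-01]
```

View pics/o6.png

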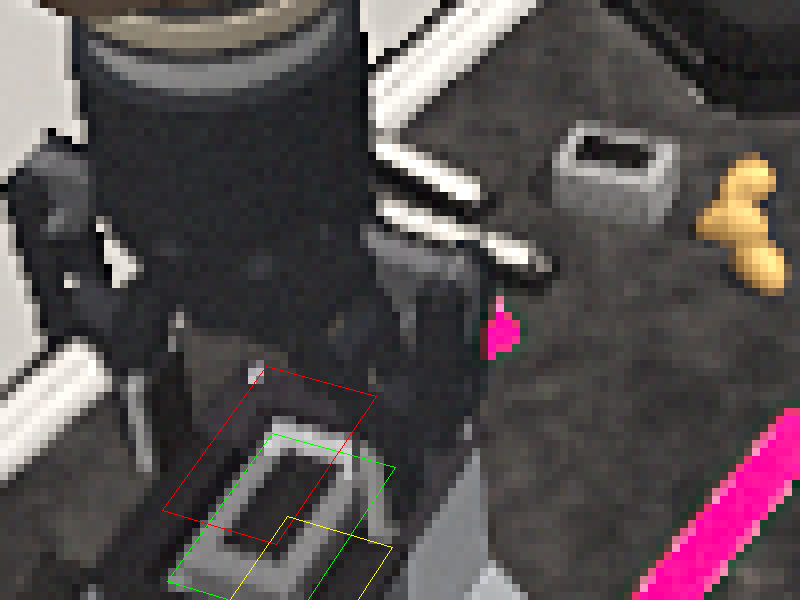

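The battery has dropped upright onto the latches, with its top about level with the mouth (zoom 275,500). I'll retreat, close the fingers, and come back down.

Request:
{"api": "drive_tool", "payload": {"moves": [[[0,0,0],[0,0,-0.02],0.065],[[0,0,0],[0,-0.0005,-0.03],0.065],[[0,0,0],[0,0,-0.01],0.0],[[0,0,0],[0,0,0],0.0],[[0,0,0],[0,0,0],0.0]]}}

```text
time: 11.35
eef_pos: [0.6052, 0.1, 0.2067]
tcp_rot: [0.637, 0.771, -0.001, -0.001]
contact_force: [-0.1, 0.6, -0.5]
opening: 0.127
finger_force: 0.0
```

Request:
{"api": "drive_tool", "payload": {"moves": [[[0,0,0],[0,0,0],0.0],[[0,0,0],[0,0,0.02],0.0],[[0,0,0],[0,0,0.02],0.0],[[0,0,0],[0,0,0.01],0.0],[[0,0,0],[0,0,0],0.0]]}}

```text
time: 11.98
eef_pos: [0.6049, 0.0999, 0.1557]
tcp_rot: [0.637, 0.771, -0.001, -0.001]
contact_force: [-0.0, 0.2, 0.2]
opening: 0.004
finger_force: 0.0
```

```bash
python3 g.py .606 .100 .145 10.8
```

```text
t 11.975 pos [0.6049 0.0999 0.1557] F [-0.03  0.2   0.17] open 0.004 ff 0.0
turn [-0.0035 -0.0007  0.0005] shift(now) [-0.0002  0.0011  0.0107] shift(after turn) [-0.0002  0.0011  0.0107]
```

Request:
{"api": "drive_tool", "payload": {"moves": [[[-0.003,0,0],[0,0.001,0.001],0.0],[[0,0,0],[0,0,0.0015],0.0],[[0,0,0],[0,0,0.0015],0.0],[[0,0,0],[0,0,0.0015],0.0],[[0,0,0],[0,0,0.0015],0.0]]}}

```text
time: 12.6
eef_pos: [0.6069, 0.1002, 0.1508]
tcp_rot: [0.637, 0.771, 0.001, 0.001]
contact_force: [-0.4, -0.2, -0.1]
opening: -0.003
finger_force: 0.0
```

Request:
{"api": "drive_tool", "payload": {"moves": [[[0,0,0],[0,0,0.001],0.0],[[0,0,0],[0,0,0.001],0.0],[[0,0,0],[0,0,0.001],0.0],[[0,0,0],[0,0,0.001],0.0],[[0,0,0],[0,0,0.001],0.0]]}}

```text
time: 13.22
eef_pos: [0.6075, 0.1002, 0.1467]
tcp_rot: [0.637, 0.771, 0.002, 0.001]
contact_force: [-1.0, 0.1, 4.0]
opening: -0.002
finger_force: 2.3
```

Request:
{"api": "drive_tool", "payload": {"moves": [[[0,0,0],[0,0,0.001],0.0],[[0,0,0],[0,0,0.001],0.0],[[0,0,0],[0,0,0.001],0.0],[[0,0,0],[0,0,0.001],0.0],[[0,0,0],[0,0,0.001],0.0]]}}

```text
time: 13.85
eef_pos: [0.6063, 0.1001, 0.1398]
tcp_rot: [0.637, 0.771, 0.001, 0.0]
contact_force: [-0.2, -0.0, 0.1]
opening: 0.001
finger_force: 0.1
```

Request:
{"api": "drive_tool", "payload": {"moves": [[[0,0,0],[0,0,0.001],0.0],[[0,0,0],[0,0,0.001],0.0],[[0,0,0],[0,0,0.001],0.0],[[0,0,0],[0,0,0.001],0.0],[[0,0,0],[0,0,0.001],0.0]]}}

```text
time: 14.48
eef_pos: [0.607, 0.1002, 0.1358]
tcp_rot: [0.637, 0.771, 0.001, 0.001]
contact_force: [-0.3, -0.4, 1.3]
opening: -0.002
finger_force: 0.1
```

Request:
{"api": "drive_tool", "payload": {"moves": [[[0,0,0],[0,0,0.001],0.0],[[0,0,0],[0,0,0.001],0.0],[[0,0,0],[0,0,0.001],0.0],[[0,0,0],[0,0,0.001],0.0],[[0,0,0],[0,0,0.001],0.0]]}}

```text
time: 15.1
eef_pos: [0.607, 0.1002, 0.1308]
tcp_rot: [0.637, 0.771, 0.001, 0.001]
contact_force: [0.8, 0.3, 0.7]
opening: -0.0
finger_force: 0.1
```

Request:
{"api": "drive_tool", "payload": {"moves": [[[0,0,0],[0,0,0.001],0.0],[[0,0,0],[0,0,0.001],0.0],[[0,0,0],[0,0,0.001],0.0],[[0,0,0],[0,0,0.001],0.0],[[0,0,0],[0,0,0.001],0.0]]}}

```text
time: 15.72
eef_pos: [0.607, 0.1002, 0.1258]
tcp_rot: [0.637, 0.771, 0.001, 0.001]
contact_force: [-0.1, 0.8, 0.1]
opening: 0.0
finger_force: 0.1
```

Request:
{"api": "drive_tool", "payload": {"moves": [[[0,0,0],[0,0,0.001],0.0],[[0,0,0],[0,0,0.001],0.0],[[0,0,0],[0,0,0.001],0.0],[[0,0,0],[0,0,0.001],0.0],[[0,0,0],[0,0,0.001],0.0]]}}

```text
time: 16.35
eef_pos: [0.607, 0.1002, 0.1208]
tcp_rot: [0.637, 0.771, 0.001, 0.001]
contact_force: [0.2, -0.0, 0.5]
opening: 0.002
finger_force: 0.1
```

Request:
{"api": "drive_tool", "payload": {"moves": [[[0,0,0],[0,0,0.0006],0.0],[[0,0,0],[0,0,0.0006],0.0],[[0,0,0],[0,0,0.0006],0.0],[[0,0,0],[0,0,0.0006],0.0],[[0,0,0],[0,0,0.0006],0.0]]}}

```text
time: 16.98
eef_pos: [0.607, 0.1002, 0.1178]
tcp_rot: [0.637, 0.771, 0.001, 0.001]
contact_force: [-0.5, 0.6, -0.0]
opening: 0.004
finger_force: 0.1
```

Request:
{"api": "drive_tool", "payload": {"moves": [[[0,0,0],[0,0,0.0006],0.0],[[0,0,0],[0,0,0.0006],0.0],[[0,0,0],[0,0,0.0006],0.0],[[0,0,0],[0,0,0.0006],0.0],[[0,0,0],[0,0,0.0006],0.0]]}}

```text
time: 17.6
eef_pos: [0.6072, 0.1001, 0.115]
tcp_rot: [0.637, 0.771, 0.001, 0.001]
contact_force: [-0.2, -0.4, 1.4]
opening: -0.003
finger_force: 0.6
```

Request:
{"api": "drive_tool", "payload": {"moves": [[[0,0,0],[0,0,0.0006],0.0],[[0,0,0],[0,0,0.0006],0.0],[[0,0,0],[0,0,0.0006],0.0]]}}

```text
time: 17.98
eef_pos: [0.607, 0.1002, 0.1129]
tcp_rot: [0.637, 0.771, 0.001, 0.001]
contact_force: [0.3, 0.1, 0.7]
opening: 0.003
finger_force: 0.5
```

Request:
{"api": "drive_tool", "payload": {"moves": [[[0,0,0],[0,0,0.0006],0.0],[[0,0,0],[0,0,0.0006],0.0],[[0,0,0],[0,0,0.0006],0.0]]}}

```text
time: 18.35
eef_pos: [0.607, 0.1002, 0.1112]
tcp_rot: [0.637, 0.771, 0.001, 0.001]
contact_force: [-0.8, -0.0, 1.1]
opening: -0.003
finger_force: 0.5
```

Request:
{"api": "drive_tool", "payload": {"moves": [[[0,0,0],[0,0,0.0006],0.0],[[0,0,0],[0,0,0.0006],0.0],[[0,0,0],[0,0,0.0006],0.0]]}}

```text
time: 18.73
eef_pos: [0.607, 0.1002, 0.1094]
tcp_rot: [0.637, 0.771, 0.001, 0.001]
contact_force: [-0.6, -0.2, 0.6]
opening: 0.002
finger_force: 0.5
```

Request:
{"api": "drive_tool", "payload": {"moves": [[[0,0,0],[0,0,0.0006],0.0],[[0,0,0],[0,0,0.0006],0.0],[[0,0,0],[0,0,0.0006],0.0]]}}

```text
time: 19.1
eef_pos: [0.607, 0.1002, 0.1076]
tcp_rot: [0.637, 0.771, 0.001, 0.001]
contact_force: [0.3, 0.3, 2.0]
opening: 0.001
finger_force: 0.6
```

Request:
{"api": "drive_tool", "payload": {"moves": [[[0,0,0],[0,0,0.0006],0.0],[[0,0,0],[0,0,0.0006],0.0]]}}

```text
time: 19.35
eef_pos: [0.6069, 0.1002, 0.1063]
tcp_rot: [0.637, 0.771, 0.001, 0.001]
contact_force: [-0.8, -0.5, 0.9]
opening: 0.0
finger_force: 0.5
```

Request:
{"api": "drive_tool", "payload": {"moves": [[[0,0,0],[0,0,0.0006],0.0],[[0,0,0],[0,0,0.0006],0.0]]}}

```text
time: 19.6
eef_pos: [0.607, 0.1002, 0.1051]
tcp_rot: [0.637, 0.771, 0.001, 0.001]
contact_force: [-0.1, -0.3, 1.3]
opening: -0.0
finger_force: 0.5
```

Request:
{"api": "drive_tool", "payload": {"moves": [[[0,0,0],[0,0,0.0006],0.0],[[0,0,0],[0,0,0.0006],0.0]]}}

```text
time: 19.85
eef_pos: [0.6071, 0.1003, 0.1044]
tcp_rot: [0.637, 0.771, 0.001, 0.001]
contact_force: [-1.1, 0.4, 3.5]
opening: 0.001
finger_force: 1.8
```

Request:
{"api": "drive_tool", "payload": {"moves": [[[0,0,0],[0,0,0.0006],0.0],[[0,0,0],[0,0,0.0006],0.0]]}}

```text
time: 20.1
eef_pos: [0.6071, 0.1003, 0.1032]
tcp_rot: [0.637, 0.771, 0.001, 0.001]
contact_force: [-1.5, 0.5, 4.2]
opening: 0.0
finger_force: 2.2
```

Request:
{"api": "drive_tool", "payload": {"moves": [[[0,0,0],[0,0,0.0006],0.0],[[0,0,0],[0,0,0.0006],0.0]]}}

```text
time: 20.35
eef_pos: [0.6071, 0.1003, 0.1016]
tcp_rot: [0.637, 0.771, 0.001, 0.001]
contact_force: [-1.0, 0.7, 3.0]
opening: 0.001
finger_force: 1.6
```

Request:
{"api": "drive_tool", "payload": {"moves": [[[0,0,0],[0,0,0.0006],0.0],[[0,0,0],[0,0,0.0004],0.0]]}}

```text
time: 20.6
eef_pos: [0.6072, 0.1002, 0.1012]
tcp_rot: [0.637, 0.771, 0.001, 0.001]
contact_force: [-2.6, -0.2, 7.8]
opening: 0.002
finger_force: 4.2
```

Request:
{"api": "drive_tool", "payload": {"moves": [[[0,0,0],[0,0,0.0004],0.0],[[0,0,0],[0,0,0.0004],0.0]]}}

```text
time: 20.85
eef_pos: [0.6072, 0.1002, 0.1011]
tcp_rot: [0.637, 0.771, 0.001, 0.001]
contact_force: [-4.7, 1.5, 9.7]
opening: 0.002
finger_force: 5.9
```

Request:
{"api": "drive_tool", "payload": {"moves": [[[0,0,0],[0,0,0.0004],0.0]]}}

```text
time: 20.98
eef_pos: [0.6072, 0.1002, 0.1011]
tcp_rot: [0.637, 0.771, 0.001, 0.001]
contact_force: [-6.6, 0.0, 11.7]
opening: -0.002
finger_force: 6.8
```

Request:
{"api": "drive_tool", "payload": {"moves": [[[0,0,0],[0,0,0.0003],0.0]]}}

```text
time: 21.1
eef_pos: [0.6073, 0.1002, 0.1012]
tcp_rot: [0.637, 0.771, 0.001, 0.001]
contact_force: [-7.3, 0.4, 12.3]
opening: 0.002
finger_force: 7.4
```

Hard stop at about 12 N, past the 10 N criterion. Retreating.

Request:
{"api": "drive_tool", "payload": {"moves": [[[0,0,0],[0,0,-0.001],0.0],[[0,0,0],[0,0,-0.002],0.0],[[0,0,0],[0,0,-0.003],0.0],[[0,0,0],[0,0,-0.005],0.0],[[0,0,0],[0,0,-0.008],0.0]]}}

```text
time: 21.72
eef_pos: [0.6068, 0.1001, 0.1181]
tcp_rot: [0.637, 0.771, 0.001, 0.001]
contact_force: [0.1, 0.5, 0.9]
opening: -0.001
finger_force: 0.5
```

Request:
{"api": "drive_tool", "payload": {"moves": [[[0,0,0],[0,0,-0.01],0.0],[[0,0,0],[0,0,-0.02],0.0],[[0,0,0],[0,0,-0.03],0.0],[[0,0,0],[0,0,-0.04],0.0],[[0,0,0],[0,0,-0.04],0.0]]}}

```text
time: 22.35
eef_pos: [0.6066, 0.1001, 0.261]
tcp_rot: [0.637, 0.771, 0.002, 0.002]
contact_force: [0.6, 0.2, 0.8]
opening: -0.0
finger_force: 0.0
```

Request:
{"api": "drive_tool", "payload": {"moves": [[[0,0,0],[-0.03,-0.02,0],0.0],[[0,0,0],[-0.05,-0.02,0],0.0],[[0,0,0],[-0.05,0,0],0.0],[[0,0,0],[-0.05,0,0],0.0],[[0,0,0],[0,0,0],0.0]]}}

```text
time: 22.98
eef_pos: [0.6016, -0.0874, 0.2597]
tcp_rot: [0.639, 0.769, 0.001, 0.002]
contact_force: [0.1, 0.6, 0.0]
opening: 0.0
finger_force: 0.0
```

```bash
python3 -c "
from h import *
c=cam('scene');save(c,'s7.png');f=lambda i:cv2.resize(i,(400,300),interpolation=cv2.INTER_CUBIC)
a=cv2.imread('pics/s7.png')[185:269,180:292];a0=cv2.imread('pics/scene0.png')[185:269,180:292]
c=cam('top');save(c,'t7.png');b=cv2.imread('pics/t7.png')[115:199,184:296];b0=cv2.imread('pics/top0.png')[115:199,184:296]
cv2.imwrite('pics/z7.png',np.vstack([np.hstack([f(a0),f(a)]),np.hstack([f(b0),f(b)])]))"
```

```text
(no output)
```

View pics/z7.png

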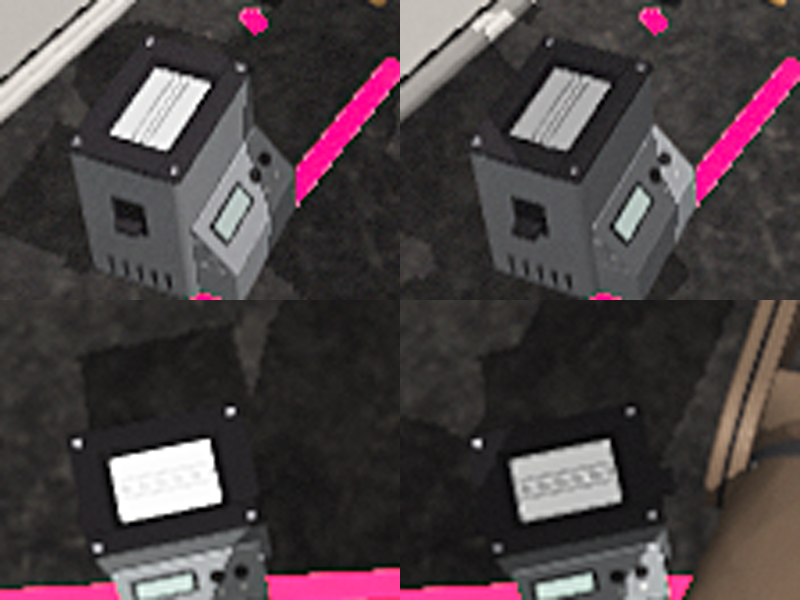

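Doors are shut in both views, but the left release tab (zoom 528,218) may look different from before (128,216). I'll compare the pixels.

```bash
python3 - <<'E'
import cv2,numpy as np
a=cv2.imread('pics/scene0.png').max(2)[238:256,207:226];b=cv2.imread('pics/s7.png').max(2)[238:256,207:226]
print(a);print(b)
A=cv2.imread('pics/scene0.png')[233:261,200:237];B=cv2.imread('pics/s7.png')[233:261,200:237]
f=lambda i:cv2.resize(i,(400,300),interpolation=cv2.INTER_NEAREST)
cv2.imwrite('pics/tab.png',np.hstack([f(A),f(B)]))
E
```

```text
[[92 88 87 93 93 89 89 91 91 92 88 84 95 89 95 91 88 91 88]
 [88 87 93 92 77 86 88 97 94 94 88 87 91 95 87 90 90 90 91]
 [87 90 88 94 45 51 61 78 86 88 92 96 93 91 86 91 91 91 90]
 [89 88 92 93 51 21 19 32 47 62 79 85 89 94 90 89 89 89 89]
 [87 88 89 94 67 30 21 19 24 20 30 40 59 82 90 92 90 90 88]
 [92 88 89 91 72 31 23 28 13 33 24 17 18 66 94 96 90 91 92]
 [92 86 87 96 91 36 23 26 34 17 23 20 20 59 95 94 90 90 91]
 [87 88 89 90 97 40 25 29 19 20 23 25 16 43 93 92 94 91 91]
 [85 90 93 91 95 51 41 41 43 40 22 23 17 21 95 95 87 88 90]
 [88 89 88 89 89 53 54 56 55 52 46 53 37 13 91 95 90 92 92]
 [84 87 88 85 90 48 44 50 58 59 61 60 43 16 76 92 89 88 91]
 [88 87 85 87 92 59 33 30 43 51 54 51 27  8 58 93 87 88 91]
 [85 87 85 87 92 79 72 67 52 31 36 41 52 19 56 93 92 89 88]
 [85 81 85 82 86 89 92 91 82 69 66 68 85 69 73 90 91 88 89]
 [84 85 86 84 83 84 87 87 91 93 90 89 91 91 95 91 89 91 88]
 [83 87 86 84 82 85 88 85 88 84 85 88 89 91 88 87 89 87 90]
 [85 85 84 89 85 90 89 93 85 86 89 90 86 90 86 86 89 89 90]
 [87 81 88 82 89 90 90 87 90 87 87 88 88 86 86 89 88 88 90]]
[[89 93 88 90 92 95
[... 361 characters left out ...]
17 24 28 27 28 24 23 55 94 93 89 91 86]
 [90 89 89 93 95 43 25 23 24 25 31 27 23 43 93 92 88 90 91]
 [88 88 87 89 98 52 33 41 33 33 29 17 20  7 95 93 91 91 87]
 [86 89 89 94 87 45 37 41 45 39 37 37 29 21 87 91 88 89 88]
 [90 85 87 89 72 40 34 44 39 43 52 52 29 18 63 93 89 87 90]
 [89 89 87 92 49 30 38 45 37 41 48 36 19 18 51 93 89 90 88]
 [86 89 89 91 58 33 30 32 37 36 34 30 54 28 55 92 90 89 88]
 [89 86 87 88 83 77 51 56 36 29 20 53 86 71 71 91 90 90 88]
 [90 90 87 91 90 95 82 86 75 67 51 83 91 95 93 89 88 90 86]
 [91 83 86 86 89 88 87 93 91 92 82 91 89 88 89 83 89 86 86]
 [88 88 88 88 87 89 87 89 87 87 90 88 87 84 88 87 84 90 88]
 [90 88 84 83 89 90 89 87 87 85 88 87 84 89 86 85 87 86 90]]
```

View pics/tab.png

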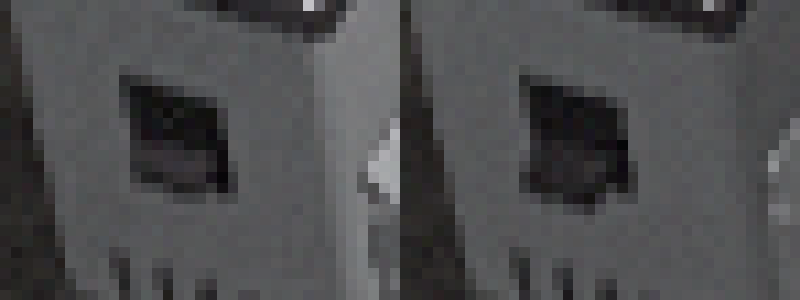

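The left tab now stands about 1.5 px (≈5 mm) farther out, so the left latch is still pushed aside and has not clicked. I'll go back, press again slowly, and watch that tab by pixel value.

```bash
python3 g.py .6055 .101 .26 10.8; cat > tab.py <<'E'
from h import *
s=ctrl.get_state();v=cam('scene')['image'].max(2).astype(float)
print('tab low-edge mean (in~73, out~44):',v[250:252,212:217].mean().round(1),'wall ref',v[256:258,212:217].mean().round(1),'z',s['eef_pos'].round(4),'F',s['contact_force'].round(1),'t',s['time'])
E
python3 tab.py
```

```text
t 23.075 pos [ 0.6011 -0.0844  0.2591] F [ 0.06 -0.33  0.7 ] open 0.001 ff 0.0
turn [ 0.004  -0.     -0.0006] shift(now) [ 0.1813  0.0389 -0.0008] shift(after turn) [ 0.1813  0.039  -0.0009]
tab low-edge mean (in~73, out~44): 41.0 wall ref 86.0 z [ 0.6011 -0.0844  0.2591] F [ 0.1 -0.3  0.7] t 23.075
```

Request:
{"api": "drive_tool", "payload": {"moves": [[[0,0,0],[0.045,0.01,0],0.0],[[0,0,0],[0.05,0.01,0],0.0],[[0,0,0],[0.05,0.01,0],0.0],[[0,0,0],[0.036,0.009,0],0.0],[[0,0,0],[0,0,0.03],0.0]]}}

```text
time: 23.75
eef_pos: [0.6065, 0.1055, 0.2317]
tcp_rot: [0.635, 0.773, 0.004, 0.004]
contact_force: [0.9, -1.4, -0.1]
opening: -0.001
finger_force: 0.0
```

Request:
{"api": "drive_tool", "payload": {"moves": [[[0,0,0],[0,0,0.03],0.0],[[0,0,0],[0,0,0.02],0.0],[[0,0,0],[0,0,0.015],0.0],[[0,0,0],[0,0,0.006],0.0],[[0,0,0],[0,0,0],0.0]]}}

```text
time: 24.38
eef_pos: [0.6059, 0.1009, 0.1573]
tcp_rot: [0.637, 0.771, 0.001, 0.001]
contact_force: [-0.2, 0.2, -0.6]
opening: -0.0
finger_force: 0.0
```

```bash
python3 g.py .606 .1015 .115 10.8
```

```text
t 24.375 pos [0.6059 0.1009 0.1573] F [-0.24  0.16 -0.59] open -0.0 ff 0.0
turn [0.0033 0.     0.0003] shift(now) [0.0006 0.0001 0.0423] shift(after turn) [0.0006 0.0002 0.0423]
```

Request:
{"api": "drive_tool", "payload": {"moves": [[[0.003,0,0],[0.0005,0,0.004],0.0],[[0,0,0],[0,0,0.006],0.0],[[0,0,0],[0,0,0.006],0.0],[[0,0,0],[0,0,0.006],0.0],[[0,0,0],[0,0,0.006],0.0]]}}

```text
time: 25.0
eef_pos: [0.6058, 0.1014, 0.1289]
tcp_rot: [0.637, 0.771, 0.0, 0.0]
contact_force: [-0.0, -0.8, 1.7]
opening: 0.001
finger_force: 0.6
```

Request:
{"api": "drive_tool", "payload": {"moves": [[[0,0,0],[0,0,0.005],0.0],[[0,0,0],[0,0,0.004],0.0],[[0,0,0],[0,0,0.003],0.0],[[0,0,0],[0,0,0.001],0.0],[[0,0,0],[0,0,0.001],0.0]]}}

```text
time: 25.62
eef_pos: [0.6057, 0.1015, 0.1152]
tcp_rot: [0.637, 0.771, 0.0, 0.0]
contact_force: [-0.8, -0.2, 0.8]
opening: -0.001
finger_force: 0.6
```

```bash
python3 tab.py; python3 g.py .606 .1015 .105 10.8
```

```text
tab low-edge mean (in~73, out~44): 45.4 wall ref 93.6 z [0.6057 0.1015 0.1152] F [-0.8 -0.2  0.8] t 25.625
t 25.675 pos [0.6056 0.1014 0.1151] F [-0.43  0.14  1.67] open 0.004 ff 0.6
turn [ 0.     -0.      0.0005] shift(now) [-0.      0.0004  0.0101] shift(after turn) [-0.      0.0004  0.0101]
```

Now I press at about 5 mm/s in short calls.

Request:
{"api": "drive_tool", "payload": {"moves": [[[0,0,0],[0,0,0.001],0.0],[[0,0,0],[0,0,0.002],0.0],[[0,0,0],[0,0,0.002],0.0],[[0,0,0],[0,0,0.002],0.0],[[0,0,0],[0,0,0.001],0.0]]}}

```text
time: 26.3
eef_pos: [0.6054, 0.1014, 0.1068]
tcp_rot: [0.637, 0.771, -0.0, -0.0]
contact_force: [-1.1, -0.5, 1.2]
opening: 0.006
finger_force: 0.6
```

Request:
{"api": "drive_tool", "payload": {"moves": [[[0,0,0],[0,0,0.0006],0.0],[[0,0,0],[0,0,0.0006],0.0],[[0,0,0],[0,0,0.0006],0.0]]}}

```text
time: 26.68
eef_pos: [0.6056, 0.1014, 0.1053]
tcp_rot: [0.637, 0.771, 0.0, 0.0]
contact_force: [0.6, -0.7, 1.5]
opening: -0.002
finger_force: 0.5
```

Request:
{"api": "drive_tool", "payload": {"moves": [[[0,0,0],[0,0,0.0006],0.0],[[0,0,0],[0,0,0.0006],0.0]]}}

```text
time: 26.92
eef_pos: [0.6056, 0.1014, 0.1041]
tcp_rot: [0.637, 0.771, 0.0, 0.0]
contact_force: [0.3, 1.4, 0.4]
opening: -0.001
finger_force: 0.5
```

Request:
{"api": "drive_tool", "payload": {"moves": [[[0,0,0],[0,0,0.0006],0.0],[[0,0,0],[0,0,0.0006],0.0]]}}

```text
time: 27.18
eef_pos: [0.6056, 0.1014, 0.1029]
tcp_rot: [0.637, 0.771, 0.0, 0.0]
contact_force: [-0.6, 0.4, 0.8]
opening: -0.001
finger_force: 0.5
```

```bash
python3 tab.py
```

```text
tab low-edge mean (in~73, out~44): 44.8 wall ref 94.0 z [0.6056 0.1014 0.1029] F [-0.6  0.4  0.8] t 27.175
```

Request:
{"api": "drive_tool", "payload": {"moves": [[[0,0,0],[0,0,0.0006],0.0],[[0,0,0],[0,0,0.0006],0.0]]}}

```text
time: 27.48
eef_pos: [0.6057, 0.1015, 0.1018]
tcp_rot: [0.637, 0.771, 0.0, 0.0]
contact_force: [0.5, 0.6, 1.6]
opening: 0.0
finger_force: 1.2
```

Request:
{"api": "drive_tool", "payload": {"moves": [[[0,0,0],[0,0,0.0006],0.0]]}}

```text
time: 27.6
eef_pos: [0.606, 0.1015, 0.1016]
tcp_rot: [0.637, 0.771, 0.0, 0.0]
contact_force: [-0.4, 0.7, 3.0]
opening: 0.0
finger_force: 1.8
```

Request:
{"api": "drive_tool", "payload": {"moves": [[[0,0,0],[0,0,0.0006],0.0]]}}

```text
time: 27.72
eef_pos: [0.6063, 0.1015, 0.1015]
tcp_rot: [0.637, 0.771, 0.001, 0.001]
contact_force: [0.5, 0.9, 5.1]
opening: -0.003
finger_force: 2.6
```

```bash
python3 tab.py
```

```text
tab low-edge mean (in~73, out~44): 45.3 wall ref 94.2 z [0.6063 0.1015 0.1015] F [0.5 0.9 5.1] t 27.725
```

Stiff at the same height, with the left tab still out. The right side is probably latched and the left side is riding high, so I'll press off-centre toward the left latch (+y).

Request:
{"api": "drive_tool", "payload": {"moves": [[[0,0,0],[0,0,-0.003],0.0],[[0,0,0],[0.005,0,-0.003],0.0],[[0,0,0],[0.01,0,0],0.0],[[0,0,0],[0,0,0.002],0.0],[[0,0,0],[0,0,0.001],0.0]]}}

```text
time: 28.4
eef_pos: [0.6026, 0.1166, 0.1032]
tcp_rot: [0.637, 0.771, -0.0, -0.0]
contact_force: [0.3, 0.4, 0.5]
opening: -0.002
finger_force: 0.5
```

Request:
{"api": "drive_tool", "payload": {"moves": [[[0,0,0],[0,0,0.0006],0.0],[[0,0,0],[0,0,0.0006],0.0]]}}

```text
time: 28.65
eef_pos: [0.6028, 0.1161, 0.1023]
tcp_rot: [0.637, 0.771, -0.0, -0.0]
contact_force: [0.2, 0.8, 1.2]
opening: -0.004
finger_force: 0.5
```

Request:
{"api": "drive_tool", "payload": {"moves": [[[0,0,0],[0,0,0.0006],0.0],[[0,0,0],[0,0,0.0006],0.0]]}}

```text
time: 28.9
eef_pos: [0.6032, 0.1161, 0.1017]
tcp_rot: [0.637, 0.771, 0.0, 0.0]
contact_force: [0.1, -0.5, 2.8]
opening: 0.002
finger_force: 1.6
```

```bash
python3 tab.py; python3 g.py .606 .1015 .1 10.8
```

```text
tab low-edge mean (in~73, out~44): 45.0 wall ref 94.3 z [0.6032 0.1161 0.1017] F [ 0.1 -0.5  2.8] t 28.9
t 28.95 pos [0.6033 0.1161 0.1017] F [-0.03  0.34  2.24] open -0.002 ff 1.4
turn [0.0011 0.0002 0.0004] shift(now) [-0.0148 -0.0001  0.0017] shift(after turn) [-0.0148 -0.0001  0.0017]
```

Request:
{"api": "drive_tool", "payload": {"moves": [[[0,0,0],[0,0,0.0006],0.0]]}}

```text
time: 29.08
eef_pos: [0.6035, 0.1161, 0.1015]
tcp_rot: [0.637, 0.771, 0.001, 0.001]
contact_force: [-0.1, 0.9, 5.6]
opening: -0.003
finger_force: 2.6
```

Request:
{"api": "drive_tool", "payload": {"moves": [[[0,0,0],[0,0,0.0005],0.0]]}}

```text
time: 29.2
eef_pos: [0.6038, 0.1162, 0.1013]
tcp_rot: [0.637, 0.771, 0.001, 0.001]
contact_force: [0.7, 0.5, 6.8]
opening: -0.0
finger_force: 3.1
```

Request:
{"api": "drive_tool", "payload": {"moves": [[[0,0,0],[0,0,0.0005],0.0]]}}

```text
time: 29.32
eef_pos: [0.6039, 0.1162, 0.1012]
tcp_rot: [0.637, 0.771, 0.001, 0.001]
contact_force: [-1.0, -0.7, 7.8]
opening: 0.002
finger_force: 4.2
```

```bash
python3 tab.py
```

```text
tab low-edge mean (in~73, out~44): 46.6 wall ref 94.7 z [0.6039 0.1162 0.1012] F [-1.  -0.7  7.8] t 29.325
```

Same stall height at both spots, and the first press pushed the tool sideways. That suggests the gripper's wide knuckles are landing on the mouth across its narrow x side, rather than the battery bottoming out. I'll turn the closed fingers 90° so the wide direction runs along the long side of the well.

Request:
{"api": "drive_tool", "payload": {"moves": [[[0,0,0],[0,0,-0.003],0.0],[[0,0,0],[-0.007,0,-0.007],0.0],[[0,0,0],[-0.008,0,-0.02],0.0],[[0,0,0],[0,0,-0.03],0.0],[[0,0,0],[0,0,-0.02],0.0]]}}

```text
time: 30.0
eef_pos: [0.6066, 0.1008, 0.1825]
tcp_rot: [0.637, 0.77, 0.001, 0.001]
contact_force: [0.7, -0.8, 0.0]
opening: -0.0
finger_force: 0.0
```

Request:
{"api": "drive_tool", "payload": {"moves": [[[0,0,0.175],[0,0,0],0.0],[[0,0,0.175],[0,0,0],0.0],[[0,0,0.175],[0,0,0],0.0],[[0,0,0.175],[0,0,0],0.0],[[0,0,0.175],[0,0,0],0.0]]}}

```text
time: 30.62
eef_pos: [0.6058, 0.1012, 0.1804]
tcp_rot: [0.905, 0.425, 0.0, 0.0]
contact_force: [0.3, -0.4, 0.2]
opening: -0.001
finger_force: 0.0
```

Request:
{"api": "drive_tool", "payload": {"moves": [[[0,0,0.175],[0,0,0],0.0],[[0,0,0.175],[0,0,0],0.0],[[0,0,0.175],[0,0,0],0.0],[[0,0,0.171],[0,0,0],0.0],[[0,0,0],[0,0,0],0.0]]}}

```text
time: 31.25
eef_pos: [0.6057, 0.1012, 0.1802]
tcp_rot: [0.995, 0.095, 0.0, 0.0]
contact_force: [-0.4, 0.3, 0.4]
opening: -0.001
finger_force: 0.0
```

```bash
python3 tab.py; python3 g.py .606 .1003 .15 -79.2
```

```text
tab low-edge mean (in~73, out~44): 44.5 wall ref 93.7 z [0.6057 0.1012 0.1802] F [-0.4  0.3  0.4] t 31.25
t 31.3 pos [0.6057 0.1013 0.1801] F [-0.63 -0.97  0.71] open -0.0 ff 0.0
turn [ 0.0002 -0.0005  0.0032] shift(now) [0.0001 0.001  0.0301] shift(after turn) [0.0001 0.001  0.0301]
```

Request:
{"api": "drive_tool", "payload": {"moves": [[[0,0,0.003],[0,0.001,0.01],0.0],[[0,0,0],[0,0,0.015],0.0],[[0,0,0],[0,0,0.008],0.0],[[0,0,0],[0,0,0.006],0.0],[[0,0,0],[0,0,0.006],0.0]]}}

```text
time: 31.92
eef_pos: [0.6061, 0.1005, 0.1344]
tcp_rot: [0.996, 0.093, 0.0, -0.0]
contact_force: [0.5, 0.6, 2.2]
opening: 0.0
finger_force: 0.6
```

Request:
{"api": "drive_tool", "payload": {"moves": [[[0,0,0],[0,0,0.007],0.0],[[0,0,0],[0,0,0.007],0.0],[[0,0,0],[0,0,0.007],0.0],[[0,0,0],[0,0,0.006],0.0],[[0,0,0],[0,0,0.003],0.0]]}}

```text
time: 32.55
eef_pos: [0.6054, 0.1005, 0.1037]
tcp_rot: [0.996, 0.093, -0.001, -0.0]
contact_force: [-0.3, 0.9, 0.1]
opening: 0.001
finger_force: 0.5
```

Request:
{"api": "drive_tool", "payload": {"moves": [[[0,0,0],[0,0,0.0006],0.0],[[0,0,0],[0,0,0.0006],0.0],[[0,0,0],[0,0,0.0006],0.0],[[0,0,0],[0,0,0.0006],0.0]]}}

```text
time: 33.05
eef_pos: [0.6061, 0.1005, 0.1024]
tcp_rot: [0.996, 0.093, 0.0, 0.0]
contact_force: [-0.3, 0.3, 1.0]
opening: -0.0
finger_force: 0.5
```

Request:
{"api": "drive_tool", "payload": {"moves": [[[0,0,0],[0,0,0.0006],0.0],[[0,0,0],[0,0,0.0006],0.0]]}}

```text
time: 33.3
eef_pos: [0.6059, 0.1004, 0.101]
tcp_rot: [0.996, 0.093, 0.0, 0.0]
contact_force: [-0.3, 0.1, 1.1]
opening: 0.003
finger_force: 1.0
```

```bash
python3 tab.py; python3 g.py .606 .1003 .1 -79.2
```

```text
tab low-edge mean (in~73, out~44): 44.1 wall ref 93.7 z [0.6059 0.1004 0.101 ] F [-0.3  0.1  1.1] t 33.3
t 33.35 pos [0.6058 0.1004 0.1009] F [-0.16 -0.62  1.06] open -0.003 ff 0.7
turn [ 0.      0.0002 -0.0027] shift(now) [0.0002 0.0002 0.0009] shift(after turn) [0.0002 0.0002 0.0009]
```

At z 0.101 there is no stall this time, so the turn fixed it. Pressing on.

Request:
{"api": "drive_tool", "payload": {"moves": [[[0,0,0],[0,0,0.0006],0.0],[[0,0,0],[0,0,0.0006],0.0]]}}

```text
time: 33.6
eef_pos: [0.6058, 0.1004, 0.0997]
tcp_rot: [0.996, 0.093, 0.0, 0.0]
contact_force: [0.3, 0.2, 1.1]
opening: -0.001
finger_force: 0.5
```

Request:
{"api": "drive_tool", "payload": {"moves": [[[0,0,0],[0,0,0.0006],0.0],[[0,0,0],[0,0,0.0006],0.0]]}}

```text
time: 33.85
eef_pos: [0.606, 0.1005, 0.099]
tcp_rot: [0.996, 0.093, 0.0, 0.0]
contact_force: [-1.2, 0.3, 3.3]
opening: 0.003
finger_force: 2.0
```

```bash
python3 tab.py
```

```text
tab low-edge mean (in~73, out~44): 83.6 wall ref 94.9 z [0.606  0.1005 0.099 ] F [-1.2  0.3  3.3] t 33.85
```

The left tab has sprung back in (83.6). I'll continue to about 10 N to make sure both have clicked.

Request:
{"api": "drive_tool", "payload": {"moves": [[[0,0,0],[0,0,0.0006],0.0],[[0,0,0],[0,0,0.0004],0.0]]}}

```text
time: 34.15
eef_pos: [0.606, 0.1005, 0.0979]
tcp_rot: [0.996, 0.093, 0.0, 0.0]
contact_force: [-1.3, 0.2, 4.9]
opening: 0.002
finger_force: 2.3
```

Request:
{"api": "drive_tool", "payload": {"moves": [[[0,0,0],[0,0,0.0005],0.0]]}}

```text
time: 34.28
eef_pos: [0.6061, 0.1005, 0.0977]
tcp_rot: [0.996, 0.093, 0.0, 0.0]
contact_force: [-2.8, -0.9, 6.4]
opening: 0.001
finger_force: 4.1
```

Request:
{"api": "drive_tool", "payload": {"moves": [[[0,0,0],[0,0,0.0005],0.0]]}}

```text
time: 34.4
eef_pos: [0.6062, 0.1005, 0.0976]
tcp_rot: [0.996, 0.093, 0.0, 0.0]
contact_force: [-2.7, -0.3, 9.5]
opening: 0.002
finger_force: 5.2
```

Request:
{"api": "drive_tool", "payload": {"moves": [[[0,0,0],[0,0,0.0005],0.0]]}}

```text
time: 34.52
eef_pos: [0.6063, 0.1005, 0.0976]
tcp_rot: [0.996, 0.093, 0.0, 0.0]
contact_force: [-4.1, -0.8, 10.9]
opening: 0.001
finger_force: 6.2
```

Request:
{"api": "drive_tool", "payload": {"moves": [[[0,0,0],[0,0,-0.002],0.0],[[0,0,0],[0,0,-0.003],0.0],[[0,0,0],[0,0,-0.005],0.0],[[0,0,0],[0,0,-0.01],0.0],[[0,0,0],[0,0,-0.01],0.0]]}}

```text
time: 35.15
eef_pos: [0.606, 0.1005, 0.1268]
tcp_rot: [0.996, 0.093, 0.0, 0.0]
contact_force: [-1.0, 0.0, 0.1]
opening: -0.003
finger_force: 0.4
```

Request:
{"api": "drive_tool", "payload": {"moves": [[[0,0,0],[0,0,-0.02],0.0],[[0,0,0],[0,0,-0.03],0.0],[[0,0,0],[0,0,-0.04],0.0],[[0,0,0],[0,0,-0.04],0.0],[[0,0,0],[0,0.05,0],0.0]]}}

```text
time: 35.78
eef_pos: [0.6173, 0.0531, 0.2636]
tcp_rot: [0.995, 0.095, 0.006, 0.001]
contact_force: [0.7, -1.3, -1.1]
opening: -0.003
finger_force: 0.0
```

Request:
{"api": "drive_tool", "payload": {"moves": [[[0,0,0],[0,0.05,0],0.0],[[0,0,0],[0,0.05,0],0.0],[[0,0,0],[0,0.05,0],0.0],[[0,0,0],[0,0,0],0.0],[[0,0,0],[0,0,0],0.0]]}}

```text
time: 36.4
eef_pos: [0.6428, -0.0958, 0.2571]
tcp_rot: [0.996, 0.093, 0.001, -0.0]
contact_force: [0.1, 0.5, -0.6]
opening: 0.001
finger_force: 0.0
```

```bash
python3 tab.py; python3 - <<'E'
from h import *
f=lambda i:cv2.resize(i,(400,300),interpolation=cv2.INTER_CUBIC)
for n in('scene','top'): save(cam(n),n+'9.png')
c=lambda n,x,y:f(cv2.imread('pics/'+n)[y:y+84,x:x+112])
cv2.imwrite('pics/z9.png',np.vstack([np.hstack([c('s7.png',180,185),c('scene9.png',180,185)]),np.hstack([c('t7.png',184,115),c('top9.png',184,115)])]))
E
```

```text
tab low-edge mean (in~73, out~44): 75.0 wall ref 86.4 z [ 0.6428 -0.0958  0.2571] F [ 0.1  0.5 -0.6] t 36.4
```

View pics/z9.png

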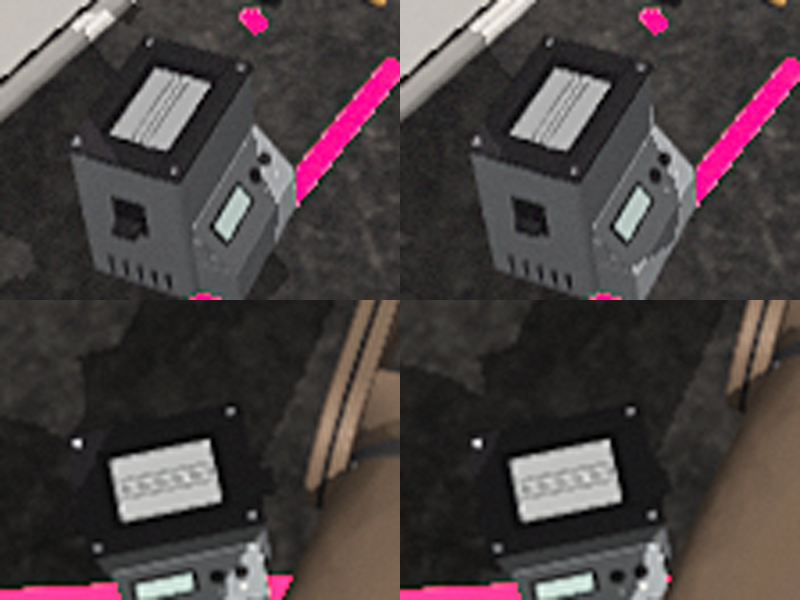

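The doors are shut, and the left tab (zoom 528,216) is back in its original place. The right tab's bump seen in the top view at (270,480) has gone as well, so I'm handing in.

```bash
python3 -c "
from plant import ctrl
print(ctrl.sign_off())"
```

```text
the job is handed in; nothing more can be done
None
```

The battery is pressed home in the charger and I have handed the job in: the cameras show both dust doors shut and both latch tabs back in (the right one only faintly, from the top view), and the final press stopped at about 11 N.

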